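# Hang the parts tray on the bench post by its slotted strap

## Task

Hang the small-parts tray, with the lock ring still in it, on the two headed studs of the bench post: slip the side-opening slots of its strap sideways behind the stud heads as far as they go, let the tray down until the studs sit up in the notches at the slot ends, and let go. The sleeve with the studs may be clamped a little higher or lower each time, so feel for them gently, never leaning on the post with more than about two kilos (the strap is thin sheet), and leave the other things on the bench where they are.

Things in the scene. Friction and masses are not known exactly. Their poses are not given: they have to be found in the camera images.
- tray: Small-parts tray on the bench, about 0.3 kg. Origin: underside, 36 mm behind the pan's front; z up, x from its front to its back, y along its long side. Grey pan 84 (x -36 to 48) by 130 (y) by 42 mm high. At its back rises a dark steel hanger strap 3 mm thick, y -40 to 40, mid-plane x 49.5, up to z 218 mm, with two like slots, one above the other, open at the strap's +y edge.
- tray_grip (a point): Centre of the black grip cap on top of the strap, the place to take the tray: 12 mm thick (x), 82 mm wide (y), 28 mm high, at (49.5, 0, 228) mm in the tray's frame. Axes as the tray's. The cap's front and back stand 4.5 mm proud of the strap.
- upper_seat (a point): Where the upper stud ends in the strap: (49.5, 0, 154) mm in the tray's frame. The upper slot (z 140 to 150) runs along y from the edge y 40 to its end wall y -5; there (y -5 to 5) a notch rises from it to z 158. Its upper edge is straight out to y 40; beyond y 16 its lower edge steps down 34 mm (to z 106): a wide mouth under a straight edge.
- lower_seat (a point): Where the lower stud ends: (49.5, 0, 94) mm in the tray's frame. The lower slot is the same 60 mm below the upper (z 80 to 90, same y), but its notch goes up to z 98.5, so that the upper stud carries the weight.
- post: Fixed bench post. Origin: underside, middle of the foot (120 by 110 by 12 mm); z up. Grey tube, top at z 253 mm. A dark sleeve (46 by 52 by 112 mm), firmly clamped on it, carries on its front face (x -23, looking along -x) two level studs at y 0, 60 mm apart. The upper is 211 to 239 mm above the bench: not measured, differs each time. The tray hangs with its axes along the post's.
- gap (a point): On the post, in the plane midway between sleeve face and stud heads: (-26.25, 0, 225) mm in the post's frame, axes as the post's; the upper stud crosses this plane up to 14 mm above or below it. Shanks 8 mm thick, along x, 6.5 mm bare between sleeve and head; heads 16 mm across, 5.5 mm thick. Sleeve top: 12 mm above the upper stud.
- lock_ring: Black lock ring, 42 mm across and 6 mm thick, loose in the tray's pan; origin under its centre.
- grease_pot: Grease pot with green lid, 68 mm across, 48 mm high; stays where it is. Origin under its centre.
- wrench_13: Bright steel wrench, 177 mm long, lying on the bench; stays where it is. Origin under its centre.
- patch_tin: Small flat red tin, 46 by 66 by 17 mm; stays where it is. Origin under its centre.

How it is judged:
By the outcome, as a careful person would: the job done as asked, in the order asked, and still so for the second after the job is handed in, with the robot touching nothing.
It also fails if it takes over 48 s, if anything falls off the work surface, if the arm or the gripper's body presses on something with over 40 N, if the wrist force passes 120 N, or if a joint passes its speed limit or range.

## Robot

A 6-joint arm with a two-finger parallel gripper is mounted at the origin on a cart in front of the work surface, level with it; the furniture and walls round the work are solid. World frame = base frame: x ahead of the robot, y to its left, z up, the work surface at z = 0. Lengths are in mm, angles in rad, forces in N, time in s.
With the tool pointing down it reaches from about 325 to 1000 mm from the base axis. Payload 5.1 kg.
Tool frame: the origin (TCP) lies at the very end of the fingers, on their centre line; the grasp point (between the pads) lies 19 mm behind it; z points along the fingers, y is the line along which they close (so a half turn about z gives the same grasp; the last joint's range is limited). The gripper opens to 85 mm and grips with 20 to 120 N. Pads are 22 mm wide; open, the fingers measure 114 mm over their backs; the gripper's body (76 mm by 85 mm) begins 54 mm behind the grasp point. The pads swing forward as they close: fully open they stand 13 mm farther back than shut.
Start: joints at [-1.332, 0.124, 1.65, -0, 1.367, -0.083], TCP at [205.546, -616.632, 231.322] pointing down, gripper open.
Joint ranges: [-2.61, 2.61], [-1.02, 2.33], [0.03, 2.71], [-1.35, 4.49], [0.32, 2.68], [-2.91, 2.91]. Speed limits (rad/s): [2.57, 2.57, 3.14, 3.14, 3.14, 3.14].

## Interface

Orientations are given as a unit quaternion [w, x, y, z].
In Python, from workcell import get_state, read_camera, get_calibration, sign_off gives the robot as it stands.
- The arm moves only by the tool drive_tool, never from a script. Its arguments are lists of equal length, an entry for each row: "offset": the shift along the tool's x, y, z in mm, a list of three; "roll": the turn about the tool's z in degrees; "gripper": the finger opening in mm, from 0 to 85.4. In form: {"offset": [[tx, ty, tz], ...], "roll": [roll, ...], "gripper": [gripper, ...]}. A call has exactly 8 rows; each row is the pose to reach, as a shift and turn from the pose commanded when the call began, along the tool's axes at that moment; what a row does not reach only later rows make up. A row lasts 1/10 s, in which the tool goes at most 50 mm and 8.59 degrees, less where a joint would pass 70% of its speed; a pose out of reach is approached as far as the arm can. A call with a gripper value outside its range is refused whole. The fingers move at their own pace and stop on an object; the grip force is fixed at half the most. Time passes only in rows, so rows that repeat a pose let the fingers close, or fill a call up. It gives the time, the measured TCP pose, the force, the opening and the grip force at its end, in the units of the state.
- get_state(): the state, without advancing time (a new reading comes with each control period).
- read_camera(name): name is "side" or "top"; returns (picture, depth): 480x640x3 uint8, red, green, blue; 480x640 float32, mm along the optical axis (not along the pixel's ray), 0 where there is no reading.
- get_calibration(name): a dict with "vertical_fov" (degrees; the focal length in pixels is half the picture's height over the tangent of half this angle, whatever the lens; pixels are square), "cx", "cy" (the principal point, pixels), "view" (4x4, takes a point from world to camera coordinates). Camera axes: x right, y down, z forward; pixel columns grow to the right and rows downward; lengths in mm; the calibration is good to about 2 mm. A picture is of the moment at which its call begins. get_calibration takes no time and is no camera call.
- sign_off(): hands the job in; it is judged then, once.
The state is a dict: "time_s": time; "q": joint angles; "joint_velocities": joint speeds; "effort": joint torques, N m; "tool_pos": TCP position; "orientation": TCP orientation; "wrist_force": force on the tool from outside, world axes, zero at the start; "wrist_torque": the same for the moment, N m; "opening": finger opening in mm; "finger_force": force on a finger pad.
Only numpy, scipy, OpenCV 4.12 (cv2) and the standard library are available. Lean on these libraries where they do the work, as an engineer would, in place of code of your own. Each camera call takes 0.05 s, during which the arm holds its last target. There are 200 camera calls.

## Working session

There is one attempt and no reset: what is moved stays moved. The work goes in short steps, Python scripts to look and compute and a tool call to move; the robot and the scene stay as the last step left them, time stands still between calls to the robot, and variables do not carry over. Pictures are saved under pics/ and viewed, at most 10 in all, crops included, and the job is handed in when it is done.

Besides the shell and the picture viewer there is one more tool, called after ">>>" in YAML: its name, and indented under it one key for each argument. drive_tool: Moves the arm, as the interface text tells. Its arguments: {"type":"object","properties":{"offset":{"type":"array","items":{"type":"array","items":{"type":"number"}}},"roll":{"type":"array","items":{"type":"number"}},"gripper":{"type":"array","items":{"type":"number"}}},"required":["offset","roll","gripper"]}

```bash
mkdir -p pics
cat > h.py <<'E'
import numpy as np, cv2
from workcell import *
from scipy.spatial.transform import Rotation as R
def snap(n,f):
    p,d=read_camera(n); cv2.imwrite(f'pics/{f}.png',p[:,:,::-1]); np.save(f'pics/{f}.npy',d); return p,d
def world(n,u,v,z):
    c=get_calibration(n); V=np.array(c['view']); f=240/np.tan(np.radians(c['vertical_fov'])/2)
    pc=np.stack([(u-c['cx'])/f*z,(v-c['cy'])/f*z,z],-1)
    return (pc-V[:3,3])@V[:3,:3]
def proj(n,P):
    c=get_calibration(n); V=np.array(c['view']); f=240/np.tan(np.radians(c['vertical_fov'])/2)
    q=V[:3,:3]@np.array(P,float)+V[:3,3]; return q[0]/q[2]*f+c['cx'],q[1]/q[2]*f+c['cy'],q[2]
E
python3 - <<'E'
from h import *
for n in('side','top'):
    snap(n,n+'0'); c=get_calibration(n); print(c); 
s=get_state(); print(s)
E
```

```text
{'vertical_fov': 57.208074167254146, 'cx': 315.4883447700181, 'cy': 235.2807008858546, 'view': array([[-9.99834597e-01, -1.64473927e-02, -7.76283114e-03,
         5.72337051e+02],
       [-1.47917139e-03,  4.98949937e-01, -8.66629547e-01,
         3.88283800e+01],
       [ 1.81270606e-02, -8.66474722e-01, -4.98891738e-01,
         1.11335500e+03],
       [ 0.00000000e+00,  0.00000000e+00,  0.00000000e+00,
         1.00000000e+00]])}
{'vertical_fov': 42.67120397122651, 'cx': 315.5930356460743, 'cy': 239.69670567887152, 'view': array([[-2.35099231e-02, -9.99639291e-01, -1.29835263e-02,
         2.43447533e+02],
       [-9.97918693e-01,  2.42455435e-02, -5.97531172e-02,
         5.56428079e+02],
       [ 6.00463564e-02,  1.15517124e-02, -9.98128746e-01,
         1.10955781e+03],
       [ 0.00000000e+00,  0.00000000e+00,  0.00000000e+00,
         1.00000000e+00]])}
{'time_s': 0.1, 'q': array([-1.33158550e+00,  1.24459796e-01,  1.65153184e+00,  3.42577080e-06,
        1.36752034e+00, -8.25950222e-02]), 'joint_velocities': array([-0.00032293, -0.00228418, -0.00378502, -0.0004036 , -0.00240057,
        0.00034428]), 'effort': array([ 2.82252186e-04, -4.24931180e+01, -3.66654038e+01, -1.37934421e-04,
        3.92918562e-03, -1.14812011e-05]), 'tool_pos': array([ 205.42676932, -616.10043687,  230.16637655]), 'orientation': array([-9.56850313e-04,  9.87082630e-01,  1.60209116e-01, -7.34000335e-05]), 'wrist_force': array([ 0.18263113,  0.24602181, -0.62447336]), 'wrist_torque': array([0.03401402, 0.04387572, 0.03339651]), 'finger_force': 0.0, 'opening': 85.60069405658396}
```

View pics/side0.png

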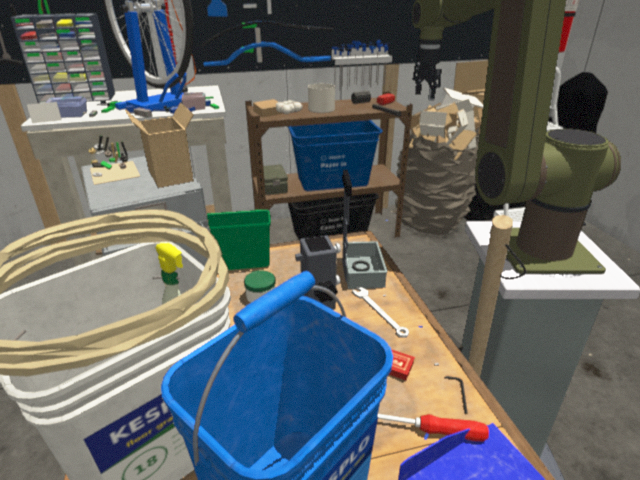

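View pics/top0.png

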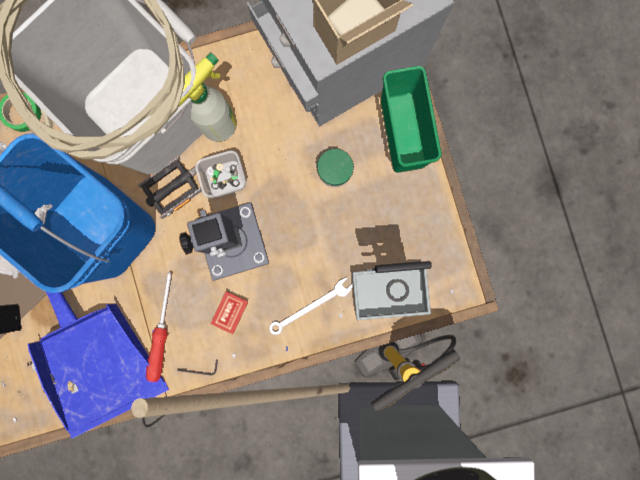

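The side view shows the tray at (362,265), with the strap seen edge-on near (346,215) and the post at (318,265). In the top view the grip cap is at (403,267), the post tube at (206,232), the ring at (398,290) and the wrench between tray and post.

Run:
```python
from h import *
a=cv2.imread('pics/top0.png'); b=cv2.imread('pics/side0.png')
A=cv2.resize(a[185:335,165:285],None,fx=4,fy=4,interpolation=2)
B=cv2.resize(a[245:330,340:445],None,fx=3.8,fy=3.8,interpolation=2)
C=np.zeros((600,800,3),np.uint8); C[:600,:400]=A[:,:400]; C[:B.shape[0],400:400+B.shape[1]]=B[:, :400]
cv2.imwrite('pics/c1.png',C)
cv2.imwrite('pics/c2.png',cv2.resize(b[165:315,230:400],None,fx=4,fy=4,interpolation=2)[:, :])
```

```text
(no output)
```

View pics/c1.png

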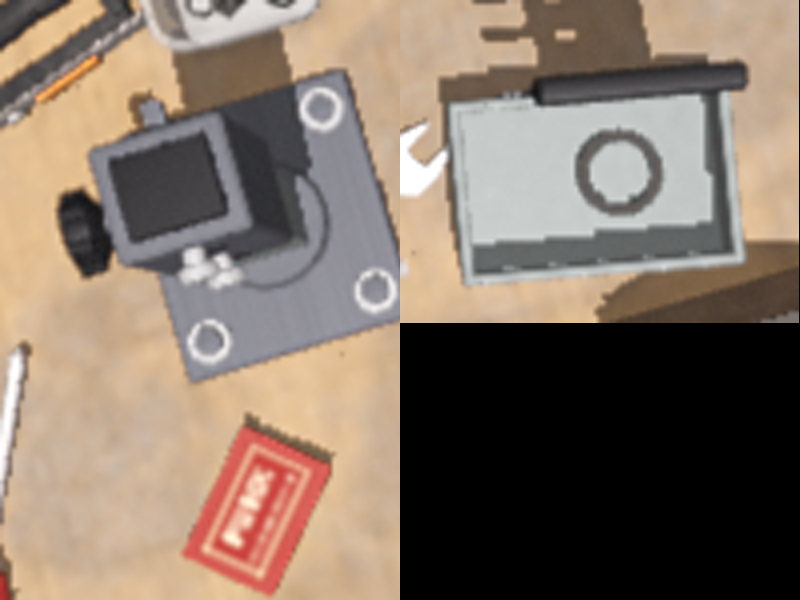

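View pics/c2.png

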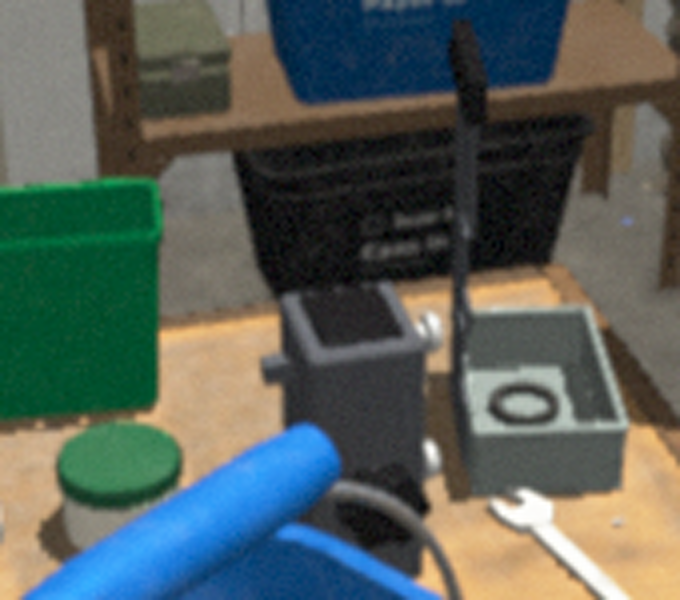

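The crops show the studs clearly. In the top view the upper head is at about (214,251) and the lower at (221,252); in the side view they are at (337,247) and (338,279). The ring lies in the pan. The strap's slots face the side camera (+y), and the post's front is turned roughly 15° from the tray's. Next I fit poses from depth.

Run:
```python
from h import *
D={n:np.load(f'pics/{n}0.npy') for n in('top','side')}
def cloud(n,u0,u1,v0,v1):
    v,u=np.mgrid[v0:v1,u0:u1]; z=D[n][v0:v1,u0:u1]; P=world(n,u.astype(float),v.astype(float),z); m=z>0
    return P[m],np.c_[u[m],v[m]]
def rect(P,t):
    r=cv2.minAreaRect(P[:,:2].astype(np.float32)); print(t,len(P),'z',P[:,2].min().round(1),np.median(P[:,2]).round(1),P[:,2].max().round(1),np.round(r[0],1),np.round(r[1],1),round(r[2],1)); return r
P,_=cloud('top',340,445,245,330)
rect(P[(P[:,2]>215)],'cap'); 
rect(P[(P[:,2]>30)&(P[:,2]<60)],'panrim')
rect(P[(P[:,2]>1.5)&(P[:,2]<60)],'pan')
P,U=cloud('top',165,285,185,335)
for lo,hi in((205,245),(245,265),(225,265)): 
    q=P[(P[:,2]>lo)&(P[:,2]<hi)]
    if len(q)>5: rect(q,f'post{lo}')
rect(P[(P[:,2]>7)&(P[:,2]<16)&(U[:,0]>195)&(U[:,1]>195)],'foot')
h=np.histogram(P[:,2],np.arange(100,270,4)); print([(int(e),int(c)) for c,e in zip(*h) if c])
for n,pts in(('top',[(213,251),(221,252),(206,232),(193,255)]),('side',[(336,247),(338,247),(338,279),(340,280)])):
    for u,v in pts: print(n,u,v,world(n,float(u),float(v),float(D[n][v,u])).round(1))
P,_=cloud('side',297,340,234,275)
h=np.histogram(P[:,2],np.arange(100,270,4)); print([(int(e),int(c)) for c,e in zip(*h) if c])
q=P[(P[:,2]>215)];rect(q,'sidepost')
P,_=cloud('side',335,360,165,250); q=P[(P[:,2]>90)&(abs(P[:,1]-P[:,1])<1)&(P[:,0]<700)&(P[:,1]>-500)]; rect(q,'strapside')
```

```text
cap 460 z 219.7 241.9 247.4 [506.4 100. ] [12. 82.] 3.5
panrim 579 z 30.0 44.5 51.4 [464.   97.5] [ 88.3 132.8] 3.5
pan 3893 z 1.5 4.3 51.4 [472.2  90.7] [193.3 155.1] 88.6
post205 388 z 205.1 222.4 244.9 [565.3 394.1] [81.9 64.1] 76.7
post245 1124 z 245.2 252.1 260.1 [559.  384.6] [57.2 52.5] 16.6
post225 1306 z 225.2 251.4 260.1 [563.9 386.1] [69.7 52.6] 15.8
foot 2174 z 7.0 12.7 16.0 [518.9 371.6] [267.3 135.4] 7.1
[(140, 4), (144, 12), (148, 16), (152, 9), (156, 7), (160, 16), (164, 13), (168, 12), (172, 11), (176, 22), (180, 33), (184, 32), (188, 18), (192, 25), (196, 55), (200, 57), (204, 75), (208, 92), (212, 22), (216, 11), (220, 17), (224, 22), (228, 21), (232, 24), (236, 55), (240, 53), (244, 96), (248, 467), (252, 527), (256, 46), (260, 1)]
top 213 251 [535.5 378.2 245.9]
top 221 252 [536.4 376.5 185.4]
top 206 232 [563.2 387.  251.9]
top 193 255 [540.2 460.   -0.9]
side 336 247 [532.9 379.2 241.5]
side 338 247 [529.9 381.7 243.1]
side 338 279 [528.9 381.4 183.1]
side 340 280 [ 5.140e+02  1.294e+02 -1.000e-01]
[(192, 2), (196, 4), (200, 8), (204, 8), (208, 32), (212, 57), (216, 67), (220, 77), (224, 75), (228, 96), (232, 107), (236, 103), (240, 104), (244, 108), (248, 309), (252, 200)]
sidepost 1299 z 215.0 244.1 344.8 [575.4 475.7] [242.1  61.9] 80.4
strapside 471 z 91.1 208.7 245.6 [512.8 220. ] [328.4  21.2] 85.9
```

Run:
```python
from h import *
from scipy.optimize import least_squares
D=np.load('pics/top0.npy')
for u,v in[(140,407),(180,404),(240,399),(300,394),(340,391),(40,225),(130,210),(150,220),(100,280),(60,50)]:
    print(u,v,world('top',float(u),float(v),float(D[v,u])).round(0))
def onz(n,u,v,z):
    a=world(n,u,v,500.);b=world(n,u,v,1500.); t=(z-a[2])/(b[2]-a[2]); return a+t*(b-a)
H=[onz('top',u,v,12) for u,v in[(245.5,212.5),(258.75,257.5),(217.25,270.25)]]
print('holes',np.round(H,1)); c=(H[0]+H[2])/2; print('foot centre',c.round(1))
e=H[0]-H[1];print('yaw x',np.degrees(np.arctan2(e[1],e[0]))); e=H[2]-H[1];print('yaw y',np.degrees(np.arctan2(-e[0],e[1])), np.linalg.norm(H[0]-H[1]),np.linalg.norm(H[2]-H[1]))
# sleeve corners crop c1 outer frame
C=[onz('top',165+x/4,185+y/4,250) for x,y in[(90,150),(218,110),(258,232),(122,272)]]
print('sleeve',np.round(C,1),np.mean(C,0).round(1)); 
for a,b in((0,1),(3,2),(0,3),(1,2)):
    e=C[b]-C[a]; print(np.linalg.norm(e).round(1),np.degrees(np.arctan2(e[1],e[0])).round(1))
# studs triangulated from both views
from itertools import product
def tri(pt,ps):
    f=lambda P:np.r_[np.array(proj('top',P)[:2])-pt,np.array(proj('side',P)[:2])-ps]
    r=least_squares(f,[530,380,220]); return r.x.round(1),r.fun.round(1)
print(tri((165+190/4,185+268/4),(230+432/4,165+328/4)),tri((165+218/4,185+274/4),(230+433/4,165+455/4)))
```

```text
140 407 [329. 462. 330.]
180 404 [317. 428. 252.]
240 399 [283. 369.  51.]
300 394 [ 229.  277. -269.]
340 391 [ 171.  179. -611.]
40 225 [571. 592. 335.]
130 210 [607. 521. 179.]
150 220 [604. 529.  39.]
100 280 [498. 634.   0.]
60 50 [875. 640. 163.]
holes [[616.1 358.8  12. ]
 [532.1 335.8  12. ]
 [510.4 412.8  12. ]]
foot centre [563.3 385.8  12. ]
yaw x 15.368090850452445
yaw y 15.717803305969893 87.09161060231813 80.01535142453446
sleeve [[577.9 414.3 250. ]
 [591.4 367.1 250. ]
 [546.4 353.2 250. ]
 [533.  403.1 250. ]] [562.2 384.4 250. ]
49.0 -74.0
51.7 -75.0
46.3 -166.0
47.2 -162.8
(array([532.1, 379.7, 242. ]), array([-0. ,  1.4, -1.5, -0.1])) (array([531.3, 379.5, 182.5]), array([-0.1,  1.8, -1.8, -0.1]))
```

>>> drive_tool:
  offset:
    - [32,-36.5,-12.5]
    - [64,-73,-25]
    - [96,-109.5,-37.5]
    - [128,-146,-50]
    - [160,-182.5,-62.5]
    - [192,-219,-75]
    - [224,-255.5,-87.5]
    - [256,-292,-100]
  roll: [-5,-10,-15,-20,-25,-30,-35,-40]
  gripper: [85,85,85,85,85,85,85,85]

```text
time_s: 0.9
tool_pos: [355.7, -257.5, 331.2]
orientation: [-0.0, 0.872, 0.489, 0.0]
wrist_force: [0.6, -0.2, 0.3]
opening: 84.9
finger_force: 0.0
```

```bash
cat > mv.py <<'E'
import sys,numpy as np
# usage: cmd x y z yaw(tool x)  target x y z yaw
a=np.array([float(s) for s in sys.argv[1:9]]); c,t=a[:4],a[4:]
th=np.radians(c[3]); X=np.array([np.cos(th),np.sin(th)]); Y=np.array([np.sin(th),-np.cos(th)])
d=t-c; print('offset',round(d[:2]@X,2),round(d[:2]@Y,2),round(-d[2],2),'roll',round(-d[3],2))
E
python3 mv.py 356.1 -258.4 331.3 58.44 506.4 100 331 93.5
```

```text
offset 384.06 -59.51 0.3 roll -35.06
```

>>> drive_tool:
  offset:
    - [48,-7.5,0]
    - [96,-15,0]
    - [144,-22.5,0]
    - [192,-30,0]
    - [240,-37,0]
    - [288,-45,0]
    - [336,-52,0]
    - [384,-59.5,0]
  roll: [-5,-10,-15,-20,-25,-30,-35,-35]
  gripper: [60,60,60,60,60,60,60,60]

```text
time_s: 1.7
tool_pos: [506.1, 100.9, 330.7]
orientation: [0.0, 0.685, 0.729, -0.0]
wrist_force: [-0.0, -0.8, -0.1]
opening: 60.4
finger_force: 0.0
```

>>> drive_tool:
  offset:
    - [0,0,0]
    - [0,0,40]
    - [0,0,80]
    - [0,0,110]
    - [0,0,121]
    - [0,0,121]
    - [0,0,121]
    - [0,0,121]
  roll: [0,0,0,0,0,0,0,0]
  gripper: [60,60,60,60,60,60,60,60]

```text
time_s: 2.5
tool_pos: [507.3, 98.7, 212.6]
orientation: [0.001, 0.686, 0.728, 0.002]
wrist_force: [-0.1, 0.1, -0.0]
opening: 60.3
finger_force: 0.0
```

Run:
```python
from h import *
p,d=snap('top','t1'); q,_=snap('side','s1')
A=cv2.resize(p[220:330,330:450],None,fx=3.3,fy=3.3); B=cv2.resize(q[130:290,280:400],None,fx=3.3,fy=3.3)
C=np.zeros((540,800,3),np.uint8); C[:A.shape[0],:396]=A; C[:528,400:796]=B[:528]
cv2.imwrite('pics/c3.png',C[:,:,::-1])
```

```text
(no output)
```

View pics/c3.png

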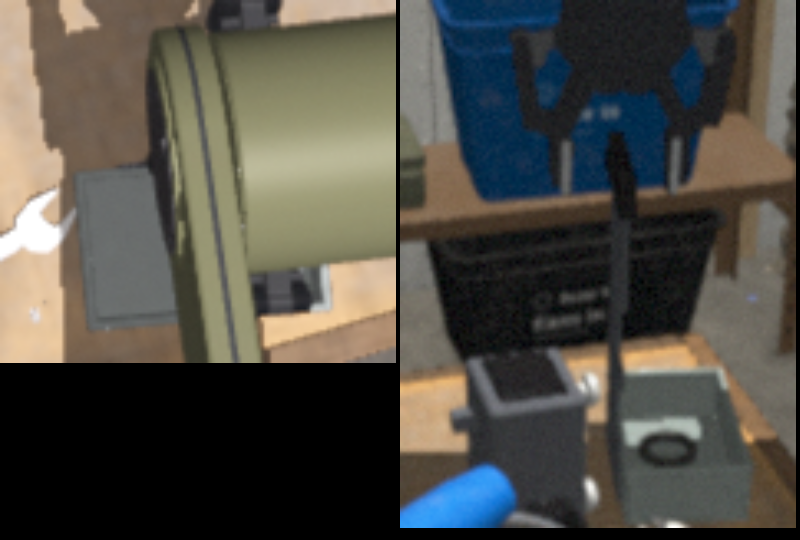

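The fingers straddle the cap evenly (fingers at crop x 566 and 675, cap at 620), so I close and make a small lift.

>>> drive_tool:
  offset:
    - [0,0,1]
    - [0,0,1]
    - [0,0,1]
    - [0,0,1]
    - [0,0,1]
    - [0,0,1]
    - [0,0,1]
    - [0,0,1]
  roll: [0,0,0,0,0,0,0,0]
  gripper: [40,20,5,5,5,5,5,5]

```text
time_s: 3.4
tool_pos: [506.3, 98.8, 209.3]
orientation: [0.0, 0.686, 0.728, 0.0]
wrist_force: [1.3, 0.5, 1.7]
opening: 11.2
finger_force: 59.1
```

>>> drive_tool:
  offset:
    - [0,0,-5]
    - [0,0,-15]
    - [0,0,-30]
    - [0,0,-50]
    - [0,0,-70]
    - [0,0,-90]
    - [0,0,-105]
    - [0,0,-110]
  roll: [0,0,0,0,0,0,0,0]
  gripper: [5,5,5,5,5,5,5,5]

```text
time_s: 4.2
tool_pos: [506.8, 98.9, 322.1]
orientation: [0.001, 0.686, 0.728, 0.002]
wrist_force: [-0.2, 0.1, -3.5]
opening: 11.1
finger_force: 58.5
```

Run:
```python
from h import *
s=get_state(); print(s['tool_pos'],s['orientation'],s['wrist_force'],s['wrist_torque'],s['opening'],s['finger_force'])
w=s['orientation']; r=R.from_quat([w[1],w[2],w[3],w[0]]).as_matrix(); print(r.round(3), np.degrees(np.arctan2(r[1,0],r[0,0])))
```

```text
[506.78310361  98.88600309 322.1134963 ] [0.00138868 0.68556727 0.72800618 0.00161271] [-0.18223652  0.09164339 -3.49243901] [ 0.06365349 -0.15475644  0.05991793] 11.090635071871024 58.503668904304504
[[-0.06   0.998  0.004]
 [ 0.998  0.06   0.   ]
 [ 0.     0.004 -1.   ]] 93.43930701842665
```

```bash
python3 mv.py 506.3 98.8 319.3 93.45 566.8 272.5 319.3 105.6
```

```text
offset 169.74 70.84 -0.0 roll -12.15
```

>>> drive_tool:
  offset:
    - [15,6,0]
    - [43,18,0]
    - [73,30.5,0]
    - [103,43,0]
    - [131,54.5,0]
    - [153,64,0]
    - [165,69,0]
    - [169.7,70.8,0]
  roll: [-1,-3,-5,-7,-9,-11,-12,-12.15]
  gripper: [5,5,5,5,5,5,5,5]

```text
time_s: 5.0
tool_pos: [566.2, 273.8, 317.4]
orientation: [-0.001, 0.604, 0.797, -0.001]
wrist_force: [-0.1, 0.4, -3.4]
opening: 11.1
finger_force: 58.6
```

Run:
```python
from h import *
import time
read_camera('side');read_camera('side')
p,d=snap('top','t2'); q,e=snap('side','s2')
s=get_state(); print(s['tool_pos'],s['orientation'],s['wrist_force'],s['wrist_torque'])
A=cv2.resize(p[170:290,170:300],None,fx=3,fy=3); B=cv2.resize(q[130:290,250:360],None,fx=3.6,fy=3.6)
C=np.zeros((580,800,3),np.uint8); C[:A.shape[0],:390]=A; C[:576,400:796]=B
cv2.imwrite('pics/c4.png',C[:,:,::-1])
```

```text
[566.28200048 271.7139432  318.85208843] [ 8.21071166e-06  6.04997978e-01  7.96226878e-01 -4.53296808e-04] [-0.37153598 -0.29561476 -3.27088238] [ 0.09282587 -0.04759817  0.00854074]
```

View pics/c4.png

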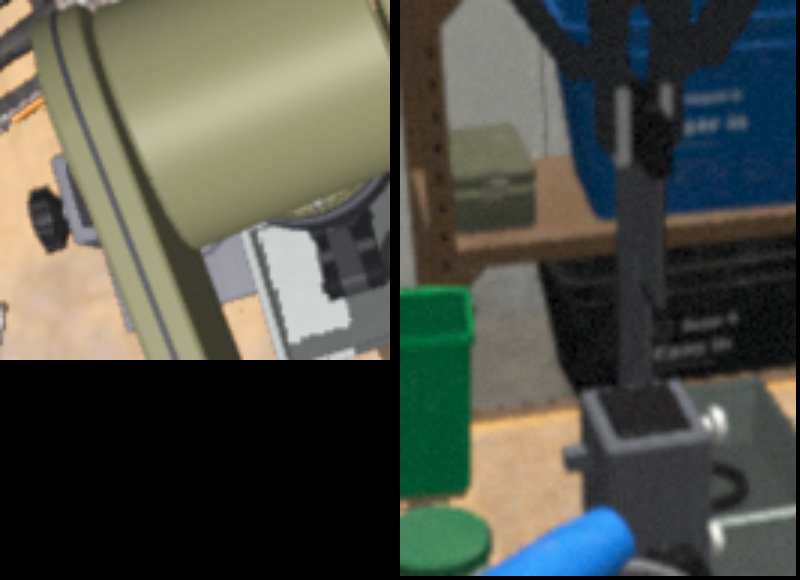

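Run:
```python
from h import *
d=np.load('pics/s2.npy'); 
# strap: crop x 615-665,y 165-385 -> px
v,u=np.mgrid[173:240,300:330]; z=d[173:240,300:330]
P=world('side',u.astype(float),v.astype(float),z); m=(z>0)&(abs(P[...,1]-272)<70)&(P[...,2]>100)
Q=P[m]; th=np.radians(15.6); X=np.array([np.cos(th),np.sin(th)]);Y=np.array([-np.sin(th),np.cos(th)])
O=np.array([562.5,385.5]); x=(Q[:,:2]-O)@X; y=(Q[:,:2]-O)@Y
print(len(Q),x.min(),np.median(x),x.max(),y.min(),y.max(),Q[:,2].min(),Q[:,2].max())
k=np.ones(len(Q),bool)
for _ in range(5):
    A=np.c_[np.ones(len(Q)),y+110,Q[:,2]-230]; c=np.linalg.lstsq(A[k],x[k],rcond=None)[0]; r=x-A@c; k=abs(r)<4
print('plane back face x at s=-110,z230; dyaw deg, tilt deg',c[0],np.degrees(-c[1]),np.degrees(c[2]),k.sum(),r[k].std())
# sleeve/tube upper pts from side, before
d0=np.load('pics/side0.npy');v,u=np.mgrid[232:262,297:345]; z=d0[232:262,297:345];P=world('side',u.astype(float),v.astype(float),z)
m=(z>0)&(P[...,2]>244)&(P[...,2]<258)&(abs(P[...,1]-385)<40); Q=P[m]; x=(Q[:,:2]-O)@X; y=(Q[:,:2]-O)@Y
print('sleeve x',np.percentile(x,[1,3,10,50,90,97,99]).round(1),'y',np.percentile(y,[1,3,50,97,99]).round(1))
d0=np.load('pics/top0.npy');v,u=np.mgrid[190:262,170:240]; z=d0[190:262,170:240];P=world('top',u.astype(float),v.astype(float),z)
m=(z>0)&(P[...,2]>247)&(P[...,2]<258); Q=P[m]; x=(Q[:,:2]-O)@X; y=(Q[:,:2]-O)@Y
print('sleeve x',np.percentile(x,[1,3,10,50,90,97,99]).round(1),'y',np.percentile(y,[1,3,50,97,99]).round(1), cv2.minAreaRect(Q[:,:2].astype(np.float32)))
```

```text
799 -33.16340822992124 -27.037013644527367 -15.90207957607064 -153.26102710485708 -68.45609826991155 179.21972656274318 335.4124809384989
plane back face x at s=-110,z230; dyaw deg, tilt deg -27.443661568576662 0.9187178450268316 0.3138123700789687 751 0.9139321610122252
sleeve x [-29.5 -22.6 -19.    0.6  18.1  20.9  21.5] y [-23.8 -19.9   8.4  25.4  25.8]
sleeve x [-21.1 -20.2 -17.1   0.9  19.6  22.8  23.8] y [-25.4 -24.2  -0.5  23.8  25. ] ((559.6865234375, 384.7500915527344), (55.26013946533203, 51.9820442199707), 16.252771377563477)
```

>>> drive_tool:
  offset:
    - [8,0,0]
    - [20,0,0]
    - [34,0,0]
    - [46,0,0]
    - [54,0,0]
    - [57,0,0]
    - [57,0,0]
    - [57,0,0]
  roll: [-0.25,-0.25,-0.25,-0.25,-0.25,-0.25,-0.25,-0.25]
  gripper: [5,5,5,5,5,5,5,5]

```text
time_s: 6.0
tool_pos: [551.2, 327.2, 319.0]
orientation: [0.0, 0.603, 0.798, -0.0]
wrist_force: [0.4, -0.0, -2.9]
opening: 11.3
finger_force: 58.5
```

>>> drive_tool:
  offset:
    - [0,0.25,0]
    - [0,0.5,0]
    - [0,0.75,0]
    - [0,1,0]
    - [0,1,0]
    - [0,1,0]
    - [0,1,0]
    - [0,1,0]
  roll: [0,0,0,0,0,0,0,0]
  gripper: [5,5,5,5,5,5,5,5]

```text
time_s: 6.8
tool_pos: [552.1, 327.6, 319.1]
orientation: [-0.0, 0.603, 0.798, -0.0]
wrist_force: [-1.2, 0.1, -3.5]
opening: 10.8
finger_force: 58.5
```

>>> drive_tool:
  offset:
    - [0,0.25,0]
    - [0,0.5,0]
    - [0,0.75,0]
    - [0,1,0]
    - [0,1,0]
    - [0,1,0]
    - [0,1,0]
    - [0,1,0]
  roll: [0,0,0,0,0,0,0,0]
  gripper: [5,5,5,5,5,5,5,5]

```text
time_s: 7.6
tool_pos: [553.1, 327.9, 319.1]
orientation: [0.0, 0.603, 0.798, 0.0]
wrist_force: [1.4, -0.6, -3.3]
opening: 10.9
finger_force: 58.6
```

>>> drive_tool:
  offset:
    - [0,0.25,0]
    - [0,0.5,0]
    - [0,0.75,0]
    - [0,1,0]
    - [0,1,0]
    - [0,1,0]
    - [0,1,0]
    - [0,1,0]
  roll: [0,0,0,0,0,0,0,0]
  gripper: [5,5,5,5,5,5,5,5]

```text
time_s: 8.4
tool_pos: [553.9, 328.1, 319.1]
orientation: [-0.0, 0.603, 0.798, -0.0]
wrist_force: [-2.4, -0.8, -2.3]
opening: 11.3
finger_force: 58.7
```

>>> drive_tool:
  offset:
    - [0,0.25,0]
    - [0,0.5,0]
    - [0,0.75,0]
    - [0,1,0]
    - [0,1,0]
    - [0,1,0]
    - [0,1,0]
    - [0,1,0]
  roll: [0,0,0,0,0,0,0,0]
  gripper: [5,5,5,5,5,5,5,5]

```text
time_s: 9.2
tool_pos: [554.7, 328.3, 319.1]
orientation: [-0.0, 0.603, 0.798, -0.0]
wrist_force: [-5.5, -1.8, -1.8]
opening: 11.4
finger_force: 59.1
```

Run:
```python
from h import *
p,d=snap('side','s3'); s=get_state(); print(s['tool_pos'],s['wrist_force'],s['wrist_torque'])
cv2.imwrite('pics/c5.png',cv2.resize(p[170:300,280:380],None,fx=4.6,fy=4.6,interpolation=2)[:,:,::-1])
```

```text
[554.64339841 328.30769546 319.11616496] [-4.84079685 -2.60013791 -2.18442019] [-0.43237892  1.24744988  0.17478929]
```

View pics/c5.png

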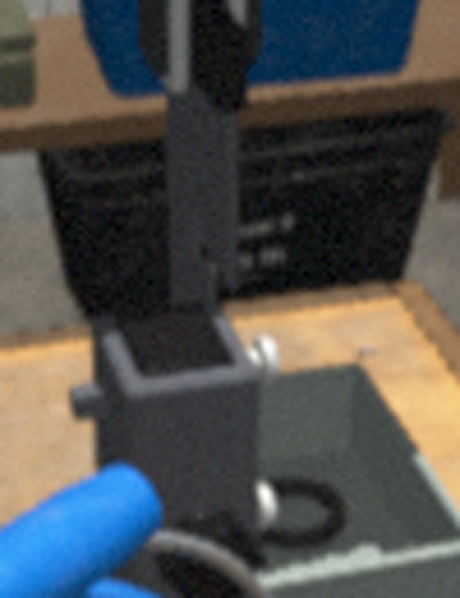

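The strap touches the sleeve with about 5 N, and its edge is still on the far side of the heads (upper head at crop (265,355)). I back off to mid-gap and then slide into the mouth.

>>> drive_tool:
  offset:
    - [0,-1.5,0]
    - [0,-3,0]
    - [0,-3.6,0]
    - [0,-3.6,0]
    - [0,-3.6,0]
    - [0,-3.6,0]
    - [0,-3.6,0]
    - [0,-3.6,0]
  roll: [0,0,0,0,0,0,0,0]
  gripper: [5,5,5,5,5,5,5,5]

```text
time_s: 10.05
tool_pos: [551.6, 327.5, 319.1]
orientation: [0.0, 0.603, 0.798, 0.0]
wrist_force: [-0.3, -0.3, -3.9]
opening: 11.0
finger_force: 58.6
```

>>> drive_tool:
  offset:
    - [1,0,0]
    - [3,0,0]
    - [5,0,0]
    - [7,0,0]
    - [9,0,0]
    - [11,0,0]
    - [12,0,0]
    - [12,0,0]
  roll: [0,0,0,0,0,0,0,0]
  gripper: [5,5,5,5,5,5,5,5]

```text
time_s: 10.85
tool_pos: [548.2, 339.2, 319.1]
orientation: [0.0, 0.603, 0.798, 0.0]
wrist_force: [-0.7, 0.4, -3.4]
opening: 11.2
finger_force: 58.6
```

Run:
```python
from h import *
s=get_state(); print(s['tool_pos'],s['wrist_force'],s['wrist_torque'])
```

```text
[548.19304402 339.15886794 319.10756151] [-0.70785948  0.44794619 -3.40172847] [ 0.01875018 -0.17188926  0.01024614]
```

>>> drive_tool:
  offset:
    - [1,0,0]
    - [3,0,0]
    - [5,0,0]
    - [7,0,0]
    - [9,0,0]
    - [11,0,0]
    - [12,0,0]
    - [12,0,0]
  roll: [0,0,0,0,0,0,0,0]
  gripper: [5,5,5,5,5,5,5,5]

```text
time_s: 11.65
tool_pos: [544.9, 350.7, 319.1]
orientation: [0.0, 0.603, 0.798, -0.0]
wrist_force: [-1.0, -0.2, -2.7]
opening: 11.3
finger_force: 58.6
```

Run:
```python
from h import *
p,d=snap('side','s4'); s=get_state(); print(s['tool_pos'],s['wrist_force'],s['wrist_torque'])
cv2.imwrite('pics/c6.png',cv2.resize(p[200:290,300:370],None,fx=6.5,fy=6.5,interpolation=2)[:,:,::-1])
```

```text
[544.97132776 350.58597729 319.05758811] [-0.2190795  -0.96381853 -3.36458952] [ 0.02483245 -0.11248139  0.00196748]
```

View pics/c6.png

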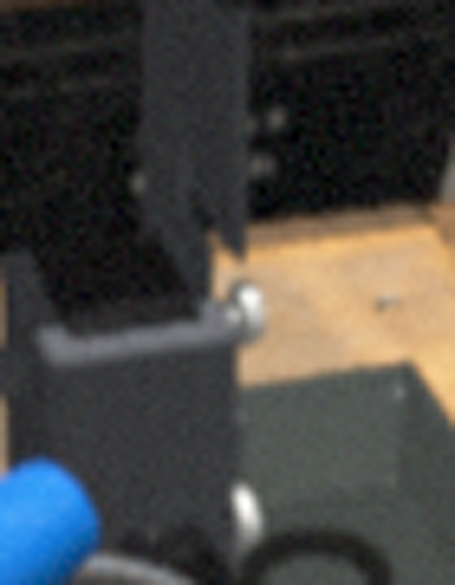

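The stud is inside the mouth: the slot's straight upper edge ends at (243,255) and the upper stud is below it at (240,310), with the strap behind the head. I lower it gently onto the stud.

>>> drive_tool:
  offset:
    - [0,0,2]
    - [0,0,5]
    - [0,0,8]
    - [0,0,11]
    - [0,0,13]
    - [0,0,14]
    - [0,0,14]
    - [0,0,14]
  roll: [0,0,0,0,0,0,0,0]
  gripper: [5,5,5,5,5,5,5,5]

```text
time_s: 12.5
tool_pos: [545.0, 350.6, 305.2]
orientation: [0.0, 0.603, 0.798, 0.0]
wrist_force: [0.5, -0.5, -3.2]
opening: 11.3
finger_force: 58.6
```

>>> drive_tool:
  offset:
    - [0,0,0.5]
    - [0,0,1]
    - [0,0,1.5]
    - [0,0,1.5]
    - [0,0,1.5]
    - [0,0,1.5]
    - [0,0,1.5]
    - [0,0,1.5]
  roll: [0,0,0,0,0,0,0,0]
  gripper: [5,5,5,5,5,5,5,5]

```text
time_s: 13.3
tool_pos: [545.0, 350.5, 303.6]
orientation: [0.0, 0.603, 0.798, 0.0]
wrist_force: [-0.2, 0.3, -4.1]
opening: 11.2
finger_force: 58.6
```

>>> drive_tool:
  offset:
    - [0,0,0.25]
    - [0,0,0.5]
    - [0,0,0.75]
    - [0,0,1]
    - [0,0,1]
    - [0,0,1]
    - [0,0,1]
    - [0,0,1]
  roll: [0,0,0,0,0,0,0,0]
  gripper: [5,5,5,5,5,5,5,5]

```text
time_s: 14.1
tool_pos: [545.0, 350.5, 302.6]
orientation: [-0.0, 0.603, 0.798, -0.0]
wrist_force: [-0.7, -0.4, -2.8]
opening: 11.2
finger_force: 58.6
```

>>> drive_tool:
  offset:
    - [0,0,0.25]
    - [0,0,0.5]
    - [0,0,0.75]
    - [0,0,1]
    - [0,0,1]
    - [0,0,1]
    - [0,0,1]
    - [0,0,1]
  roll: [0,0,0,0,0,0,0,0]
  gripper: [5,5,5,5,5,5,5,5]

```text
time_s: 14.9
tool_pos: [545.0, 350.6, 301.6]
orientation: [0.0, 0.603, 0.798, 0.0]
wrist_force: [-0.2, -0.1, -3.5]
opening: 11.3
finger_force: 58.6
```

>>> drive_tool:
  offset:
    - [0,0,0.25]
    - [0,0,0.5]
    - [0,0,0.75]
    - [0,0,0.75]
    - [0,0,0.75]
    - [0,0,0.75]
    - [0,0,0.75]
    - [0,0,0.75]
  roll: [0,0,0,0,0,0,0,0]
  gripper: [5,5,5,5,5,5,5,5]

```text
time_s: 15.7
tool_pos: [545.1, 350.5, 301.1]
orientation: [0.0, 0.603, 0.798, 0.0]
wrist_force: [-0.2, -0.2, -2.1]
opening: 11.2
finger_force: 59.0
```

>>> drive_tool:
  offset:
    - [0,0,0.25]
    - [0,0,0.5]
    - [0,0,0.5]
    - [0,0,0.5]
    - [0,0,0.5]
    - [0,0,0.5]
    - [0,0,0.5]
    - [0,0,0.5]
  roll: [0,0,0,0,0,0,0,0]
  gripper: [5,5,5,5,5,5,5,5]

```text
time_s: 16.5
tool_pos: [545.2, 350.6, 300.9]
orientation: [0.0, 0.603, 0.798, 0.0]
wrist_force: [-1.4, -1.3, 3.9]
opening: 11.2
finger_force: 59.7
```

>>> drive_tool:
  offset:
    - [0,0,-0.8]
    - [0,0,-1.6]
    - [0,0,-1.6]
    - [2,0,-1.6]
    - [4,0,-1.6]
    - [6,0,-1.6]
    - [7,0,-1.6]
    - [7,0,-1.6]
  roll: [0,0,0,0,0,0,0,0]
  gripper: [5,5,5,5,5,5,5,5]

```text
time_s: 17.3
tool_pos: [542.7, 357.6, 301.3]
orientation: [-0.0, 0.603, 0.798, -0.0]
wrist_force: [-0.3, 0.5, -3.4]
opening: 11.0
finger_force: 58.6
```

>>> drive_tool:
  offset:
    - [1,0,0]
    - [2,0,0]
    - [3,0,0]
    - [4,0,0]
    - [5,0,0]
    - [6,0,0]
    - [7,0,0]
    - [7,0,0]
  roll: [0,0,0,0,0,0,0,0]
  gripper: [5,5,5,5,5,5,5,5]

```text
time_s: 18.1
tool_pos: [541.1, 364.1, 301.9]
orientation: [-0.0, 0.603, 0.798, 0.0]
wrist_force: [0.5, -0.7, -2.4]
opening: 11.1
finger_force: 58.6
```

>>> drive_tool:
  offset:
    - [1,0,0]
    - [2,0,0]
    - [3,0,0]
    - [4,0,0]
    - [5,0,0]
    - [6,0,0]
    - [7,0,0]
    - [7,0,0]
  roll: [0,0,0,0,0,0,0,0]
  gripper: [5,5,5,5,5,5,5,5]

```text
time_s: 18.9
tool_pos: [539.2, 370.9, 301.9]
orientation: [-0.0, 0.603, 0.798, 0.0]
wrist_force: [-0.7, 0.5, -4.2]
opening: 11.3
finger_force: 58.6
```

>>> drive_tool:
  offset:
    - [1,0,0]
    - [2,0,0]
    - [3,0,0]
    - [4,0,0]
    - [4.5,0,0]
    - [4.5,0,0]
    - [4.5,0,0]
    - [4.5,0,0]
  roll: [0,0,0,0,0,0,0,0]
  gripper: [5,5,5,5,5,5,5,5]

```text
time_s: 19.7
tool_pos: [538.1, 375.0, 302.0]
orientation: [0.0, 0.603, 0.798, 0.0]
wrist_force: [0.0, 0.1, -3.7]
opening: 11.1
finger_force: 58.6
```

>>> drive_tool:
  offset:
    - [0.5,0,0]
    - [1,0,0]
    - [1,0,0]
    - [1,0,0]
    - [1,0,0]
    - [1,0,0]
    - [1,0,0]
    - [1,0,0]
  roll: [0,0,0,0,0,0,0,0]
  gripper: [5,5,5,5,5,5,5,5]

```text
time_s: 20.5
tool_pos: [537.8, 376.0, 301.9]
orientation: [-0.0, 0.603, 0.798, -0.0]
wrist_force: [0.3, 0.5, -2.8]
opening: 10.9
finger_force: 58.6
```

>>> drive_tool:
  offset:
    - [0.5,0,0]
    - [1,0,0]
    - [1,0,0]
    - [1,0,0]
    - [1,0,0]
    - [1,0,0]
    - [1,0,0]
    - [1,0,0]
  roll: [0,0,0,0,0,0,0,0]
  gripper: [5,5,5,5,5,5,5,5]

```text
time_s: 21.3
tool_pos: [537.5, 377.0, 301.9]
orientation: [-0.0, 0.603, 0.798, 0.0]
wrist_force: [-0.6, 0.0, -4.3]
opening: 11.4
finger_force: 58.6
```

>>> drive_tool:
  offset:
    - [0.5,0,0]
    - [1,0,0]
    - [1,0,0]
    - [1,0,0]
    - [1,0,0]
    - [1,0,0]
    - [1,0,0]
    - [1,0,0]
  roll: [0,0,0,0,0,0,0,0]
  gripper: [5,5,5,5,5,5,5,5]

```text
time_s: 22.1
tool_pos: [537.2, 377.9, 301.9]
orientation: [0.0, 0.603, 0.798, -0.0]
wrist_force: [-0.4, 0.5, -3.0]
opening: 11.3
finger_force: 58.6
```

>>> drive_tool:
  offset:
    - [0.5,0,0]
    - [1,0,0]
    - [1,0,0]
    - [1,0,0]
    - [1,0,0]
    - [1,0,0]
    - [1,0,0]
    - [1,0,0]
  roll: [0,0,0,0,0,0,0,0]
  gripper: [5,5,5,5,5,5,5,5]

```text
time_s: 22.9
tool_pos: [536.9, 378.9, 301.9]
orientation: [-0.0, 0.603, 0.798, 0.0]
wrist_force: [-0.7, 0.5, -3.8]
opening: 11.4
finger_force: 58.6
```

>>> drive_tool:
  offset:
    - [0.5,0,0]
    - [1,0,0]
    - [1,0,0]
    - [1,0,0]
    - [1,0,0]
    - [1,0,0]
    - [1,0,0]
    - [1,0,0]
  roll: [0,0,0,0,0,0,0,0]
  gripper: [5,5,5,5,5,5,5,5]

```text
time_s: 23.7
tool_pos: [536.8, 379.6, 301.9]
orientation: [0.0, 0.603, 0.798, -0.0]
wrist_force: [0.8, -3.1, -4.4]
opening: 10.9
finger_force: 58.6
```

>>> drive_tool:
  offset:
    - [-0.6,0,0]
    - [-1.3,0,0]
    - [-1.3,0,0]
    - [-1.3,0,0]
    - [-1.3,0,0.5]
    - [-1.3,0,1]
    - [-1.3,0,1.5]
    - [-1.3,0,1.5]
  roll: [0,0,0,0,0,0,0,0]
  gripper: [5,5,5,5,5,5,5,5]

```text
time_s: 24.5
tool_pos: [536.9, 378.8, 300.3]
orientation: [-0.0, 0.603, 0.798, 0.0]
wrist_force: [0.7, -0.8, -3.7]
opening: 11.3
finger_force: 58.6
```

>>> drive_tool:
  offset:
    - [0,0,0.5]
    - [0,0,1]
    - [0,0,1.5]
    - [0,0,2]
    - [0,0,2]
    - [0,0,2]
    - [0,0,2]
    - [0,0,2]
  roll: [0,0,0,0,0,0,0,0]
  gripper: [5,5,5,5,5,5,5,5]

```text
time_s: 25.3
tool_pos: [537.0, 378.6, 298.5]
orientation: [0.0, 0.603, 0.798, 0.0]
wrist_force: [0.1, 0.9, -3.2]
opening: 11.0
finger_force: 58.6
```

>>> drive_tool:
  offset:
    - [0,0,1]
    - [0,0,2]
    - [0,0,3]
    - [0,0,4]
    - [0,0,4.5]
    - [0,0,4.5]
    - [0,0,4.5]
    - [0,0,4.5]
  roll: [0,0,0,0,0,0,0,0]
  gripper: [5,5,5,5,5,5,5,5]

```text
time_s: 26.1
tool_pos: [537.1, 378.6, 294.0]
orientation: [0.0, 0.603, 0.798, 0.0]
wrist_force: [-0.2, -0.6, -3.0]
opening: 11.4
finger_force: 58.6
```

>>> drive_tool:
  offset:
    - [0,0,0.25]
    - [0,0,0.5]
    - [0,0,0.75]
    - [0,0,0.75]
    - [0,0,0.75]
    - [0,0,0.75]
    - [0,0,0.75]
    - [0,0,0.75]
  roll: [0,0,0,0,0,0,0,0]
  gripper: [5,5,5,5,5,5,5,5]

```text
time_s: 26.9
tool_pos: [537.0, 378.6, 293.2]
orientation: [-0.0, 0.603, 0.798, 0.0]
wrist_force: [-0.7, -0.1, -2.3]
opening: 11.6
finger_force: 58.7
```

>>> drive_tool:
  offset:
    - [0,0,0.2]
    - [0,0,0.4]
    - [0,0,0.4]
    - [0,0,0.4]
    - [0,0,0.4]
    - [0,0,0.4]
    - [0,0,0.4]
    - [0,0,0.4]
  roll: [0,0,0,0,0,0,0,0]
  gripper: [5,5,5,5,5,5,5,5]

```text
time_s: 27.7
tool_pos: [537.1, 378.7, 293.0]
orientation: [0.0, 0.603, 0.798, 0.0]
wrist_force: [-0.7, 0.3, -0.3]
opening: 10.8
finger_force: 59.0
```

Weight is on the stud, so I let go and rise clear.

>>> drive_tool:
  offset:
    - [0,0,0]
    - [0,0,0]
    - [0,0,0]
    - [0,0,0]
    - [0,0,0]
    - [0,0,0]
    - [0,0,0]
    - [0,0,0]
  roll: [0,0,0,0,0,0,0,0]
  gripper: [12,14,18,24,32,40,45,45]

```text
time_s: 28.5
tool_pos: [537.0, 378.6, 292.8]
orientation: [-0.0, 0.603, 0.798, 0.0]
wrist_force: [0.5, 0.4, -1.3]
opening: 45.2
finger_force: 0.0
```

>>> drive_tool:
  offset:
    - [0,0,-5]
    - [0,0,-20]
    - [0,0,-45]
    - [0,0,-75]
    - [0,0,-100]
    - [-30,0,-120]
    - [-70,0,-130]
    - [-100,0,-130]
  roll: [0,0,0,0,0,0,0,0]
  gripper: [45,45,45,45,45,45,45,45]

```text
time_s: 29.3
tool_pos: [565.2, 281.3, 427.7]
orientation: [0.002, 0.603, 0.798, 0.003]
wrist_force: [0.9, 0.2, -0.1]
opening: 45.0
finger_force: 0.0
```

>>> drive_tool:
  offset:
    - [-40,0,0]
    - [-80,0,0]
    - [-120,0,0]
    - [-160,0,0]
    - [-200,0,0]
    - [-200,0,0]
    - [-200,0,0]
    - [-200,0,0]
  roll: [0,0,0,0,0,0,0,0]
  gripper: [45,45,45,45,45,45,45,45]

```text
time_s: 30.1
tool_pos: [618.8, 90.8, 423.8]
orientation: [0.0, 0.603, 0.798, 0.001]
wrist_force: [-1.0, 0.2, 0.1]
opening: 44.9
finger_force: 0.0
```

Run:
```python
from h import *
p,d=snap('top','t5'); q,e=snap('side','s5')
A=cv2.resize(p[180:350,170:300],None,fx=3,fy=3); B=cv2.resize(q[160:320,260:370],None,fx=3.6,fy=3.6)
C=np.zeros((580,800,3),np.uint8); C[:510,:390]=A; C[:576,400:796]=B
cv2.imwrite('pics/c7.png',C[:,:,::-1])
```

```text
(no output)
```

View pics/c7.png

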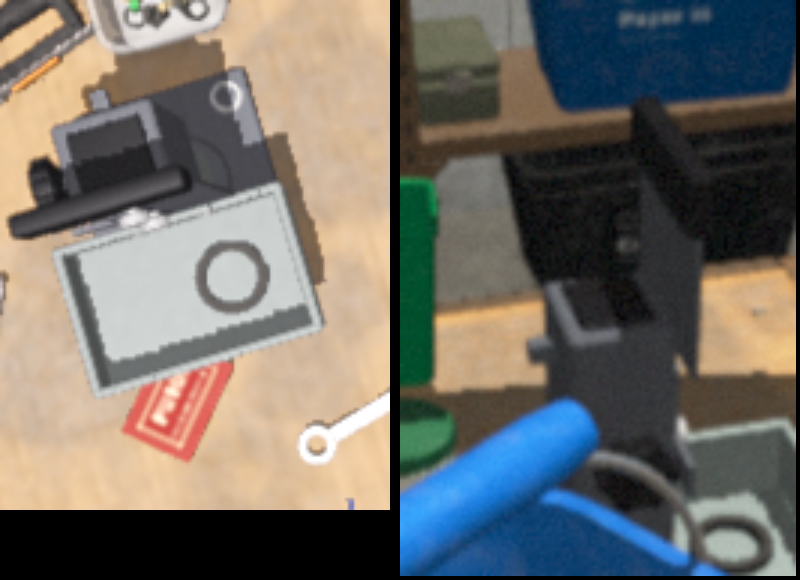

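The tray hangs level on the studs. The top view shows the cap at (100,203) in line with the sleeve front, the ring in the pan at (232,275), and the tin and wrench where they were.

```bash
python3 -c "
from workcell import *
print(sign_off())"
```

```text
the job is handed in; nothing more can be done
None
```

The tray is hanging on both studs with the lock ring still in it. It is released, the arm is clear, and the job was handed in at about 30 s; the strongest push I read against the post was about 7 N.

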